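# Set out the sample bottles by size on the sampling rail

### The job

Set the four empty amber bottles out on the steel sampling rail in the order they will be filled: the smallest on the round mark next to the blue end block, then each next larger bottle on the next mark, so that the largest ends up on the mark farthest from the blue block. Centre each bottle on its mark, keep the bottles upright all the time, and leave the pressure gauge that lies among them where it is.

Things in the scene. Friction and masses are not known exactly. Their poses are not given: they have to be found in the camera images.
- bottle_1: the smallest of four empty amber glass bottles, a loose upright round cylinder 36 mm in diameter and 58 mm tall in all, of which the top 18 mm is a white screw cap 32 mm in diameter; 50 g, give or take 20%. Origin at the centre of its underside, z up along its axis; it starts standing on the table
- bottle_2: the second smallest of four empty amber glass bottles, a loose upright round cylinder 42 mm in diameter and 80 mm tall in all, of which the top 18 mm is a white screw cap 38 mm in diameter; 80 g, give or take 20%. Origin at the centre of its underside, z up along its axis; it starts standing on the table
- bottle_3: the second largest of four empty amber glass bottles, a loose upright round cylinder 48 mm in diameter and 102 mm tall in all, of which the top 18 mm is a white screw cap 44 mm in diameter; 120 g, give or take 20%. Origin at the centre of its underside, z up along its axis; it starts standing on the table
- bottle_4: the largest of four empty amber glass bottles, a loose upright round cylinder 54 mm in diameter and 125 mm tall in all, of which the top 18 mm is a white screw cap 50 mm in diameter; 170 g, give or take 20%. Origin at the centre of its underside, z up along its axis; it starts standing on the table
- mark_a: flat white round mark with a thin black edge, 62 mm across, on the dark steel rail; one end of the row. Fixed. The four marks lie 85 mm apart in one straight row a, b, c, d. Origin at its centre on the rail's top face, 12 mm above the table; y axis along the row from a towards d, x across the rail (rail 440 mm long, 85 mm wide), z up
- mark_b: flat white round mark with a thin black edge, 62 mm across, on the dark steel rail; second of the row, next to mark_a. Fixed. The four marks lie 85 mm apart in one straight row a, b, c, d. Origin at its centre on the rail's top face, 12 mm above the table; y axis along the row from a towards d, x across the rail (rail 440 mm long, 85 mm wide), z up
- mark_c: flat white round mark with a thin black edge, 62 mm across, on the dark steel rail; third of the row, next to mark_d. Fixed. The four marks lie 85 mm apart in one straight row a, b, c, d. Origin at its centre on the rail's top face, 12 mm above the table; y axis along the row from a towards d, x across the rail (rail 440 mm long, 85 mm wide), z up
- mark_d: flat white round mark with a thin black edge, 62 mm across, on the dark steel rail; the other end of the row. Fixed. The four marks lie 85 mm apart in one straight row a, b, c, d. Origin at its centre on the rail's top face, 12 mm above the table; y axis along the row from a towards d, x across the rail (rail 440 mm long, 85 mm wide), z up
- blue_block: blue plastic end block, 70 mm across the rail, 30 mm along it, 30 mm high (two 3 mm screw heads on top), fixed on the rail at one end of the row, beyond mark_a or beyond mark_d, 72.5 mm from that mark's centre; an alike grey block is at the other end. Origin at the centre of its underside, on the rail's top face
- gauge: loose steel pressure gauge lying face up on the table among the bottles: round, 56 mm in diameter, 26 mm high, 160 g, with a 12 mm thick brass stem reaching 48 mm from its centre. To be left alone. Origin at the centre of its underside, stem along its -x axis

How it is judged:
By the outcome, as a careful person would: the job done as asked, in the order asked, and still so for the second after the job is handed in, with the robot touching nothing.
It also fails if it takes over 109 s, if anything falls off the work surface, if the arm or the gripper's body presses on something with over 40 N, if the wrist force passes 120 N, or if a joint passes its speed limit or range.

### The arm

A 7-joint arm with a two-finger parallel gripper is mounted at the origin on the work surface. World frame = base frame: x ahead of the robot, y to its left, z up, the work surface at z = 0. Lengths are in m, angles in rad, forces in N, time in s.
With the tool pointing down it reaches from about 0.425 to 0.975 m from the base axis. Payload 16.7 kg.
Tool frame: the origin (TCP) lies at the very end of the fingers, on their centre line; the grasp point (between the pads) lies 19 mm behind it; z points along the fingers, y is the line along which they close (so a half turn about z gives the same grasp; the last joint's range is limited). The gripper opens to 85 mm and grips with 20 to 120 N. Pads are 22 mm wide; open, the fingers measure 114 mm over their backs; the gripper's body (76 mm by 85 mm) begins 54 mm behind the grasp point. The pads swing forward as they close: fully open they stand 13 mm farther back than shut.
Start: joints at [-1.351, 0.426, 0.074, 1.606, -0.034, 1.111, -0.067], TCP at [0.244, 0.629, 0.231] pointing down, gripper open.
Joint ranges: [-2.85, 2.85], [-0.5, 2.14], [-1.23, 1.37], [0.21, 2.46], [-1.02, 4.16], [0.16, 2.05], [-2.73, 2.73]. Speed limits (rad/s): [1.89, 1.89, 2.39, 2.39, 3.01, 3.01, 3.01].

### API

Orientations are given as a 3x3 rotation matrix whose columns are the frame's x, y, z axes.
In Python, from plant import status, capture, workorder, find_in gives the robot as it stands. The module is installed in compiled form; this text tells all that it offers.
- The arm moves only by the tool apply_moves, never from a script. Its argument "moves" is a list of rows, each an object of numbers: "rx", "ry", "rz": the turn, a rotation vector about the tool's x, y, z as a fraction of full scale; "x", "y", "z": the shift along the tool's x, y, z as a fraction of full scale; "jaw": the opening, from 0 (shut) to 1 (fully open). A call has 1 to 20 rows; each row is the pose to reach, as a shift and turn from the pose commanded when the call began, along the tool's axes at that moment; what a row does not reach only later rows make up. Full scale, the value 1, is 0.3 m for a shift and 2 rad for a turn. A row lasts 1/10 s, in which the tool goes at most 50 mm and 8.59 degrees, less where a joint would pass 70% of its speed; a pose out of reach is approached as far as the arm can. A call with a number of a shift or a turn outside -1 to 1 is refused whole. A call with a gripper value outside its range is refused whole. The fingers move at their own pace and stop on an object; the grip force is fixed at half the most. Time passes only in rows, so rows that repeat a pose let the fingers close. It gives the time, the measured TCP pose, the force, the opening and the grip force at its end, in the units of the state.
- status.state(): the state, without advancing time (a new reading comes with each control period).
- capture(name): name is "side" or "top"; returns a dict with "image" (480x640x3 uint8, blue, green, red), "intrinsics" (3x3 intrinsics, pixels), "dist" ([k1, k2, p1, p2, k3] as OpenCV has them; the pictures are not rectified), "camera_from_world" (4x4, takes a point from world to camera coordinates). Camera axes: x right, y down, z forward; pixel columns grow to the right and rows downward; lengths in m; the calibration is good to about 2 mm. A picture is of the moment at which its call begins. There is no depth.
- workorder.close_job(): hands the job in; it is judged then, once.
Trained networks look in a picture, given as the dict that the camera call returned (one of the last four; its "shot" number tells which), for a name from the list of things; names that differ only in an ending like _2 or _b are one class to them, and where a whole thing is asked for, a point or a joint stands for the part that bears it (a point fixed in the world has none). Each returns a list of dicts, best first, with "score" (0 to 1); they miss things now and then, are a little off and sometimes report something else, mostly with a low value. They report only what shows in the picture. A call takes as long as a camera call.
- find_in(picture, query): "centre" ([column, row] in pixels, amid what is visible of it).
The state is a dict: "time": time; "joints": joint angles; "joint_velocities": joint speeds; "joint_torque": joint torques, N m; "position": TCP position; "eef_rot": TCP orientation; "ft_force": force on the tool from outside, world axes, zero at the start; "torque": the same for the moment, N m; "gripper_width": finger opening in m; "finger_force": force on a finger pad.
Only numpy, scipy, OpenCV 4.12 (cv2) and the standard library are available. Lean on these libraries where they do the work, as an engineer would, in place of code of your own. Each camera call takes 0.05 s, during which the arm holds its last target. There are 200 camera calls.

## Working session

There is one attempt and no reset: what is moved stays moved. The work goes in short steps, Python scripts to look and compute and a tool call to move; the robot and the scene stay as the last step left them, time stands still between calls to the robot, and variables do not carry over. Pictures are saved under pics/ and viewed, at most 14 in all, crops included, and the job is handed in when it is done.

Besides the shell and the picture viewer there is one more tool, called after "Request:" as name([rows], argument=value, ...), one row to a line, values as JSON. apply_moves: Moves the arm, as the interface text tells. Its arguments: {"type":"object","properties":{"moves":{"type":"array","items":{"type":"object","properties":{"rx":{"type":"number"},"ry":{"type":"number"},"rz":{"type":"number"},"x":{"type":"number"},"y":{"type":"number"},"z":{"type":"number"},"jaw":{"type":"number"}}}}},"required":["moves"]}

```bash
mkdir -p pics; cat > h.py <<'E'
import numpy as np, cv2
from plant import status, capture, workorder, find_in
def ray(p,px,z):
    K,d,T=map(np.array,(p["intrinsics"],p["dist"],p["camera_from_world"]))
    n=cv2.undistortPoints(np.array([[px]],float),K,d)[0,0]
    R,t=T[:3,:3],T[:3,3]; c=-R.T@t; v=R.T@np.array([*n,1.])
    return c+v*(z-c[2])/v[2]
def proj(p,X):
    K,d,T=map(np.array,(p["intrinsics"],p["dist"],p["camera_from_world"]))
    return cv2.projectPoints(np.array(X,float).reshape(-1,3),cv2.Rodrigues(T[:3,:3])[0],T[:3,3],K,d)[0][:,0]
E
python3 - <<'E'
from h import *
np.set_printoptions(precision=4,suppress=True)
s=status.state(); print(s["time"],s["position"],s["eef_rot"],s["gripper_width"],s["ft_force"])
for n in("side","top"):
    p=capture(n); cv2.imwrite(f"pics/{n}0.png",p["image"])
    T=np.array(p["camera_from_world"]); print(n,"cam at",-T[:3,:3].T@T[:3,3])
    for q in("bottle_1","mark_a","blue_block","gauge"):
        for r in find_in(p,q): print(q,np.round(r["centre"],1),round(r["score"],2),ray(p,r["centre"],0.012)[:2])
E
```

```text
0.0 [0.2438 0.629  0.2306] [[-0.9324  0.3615 -0.0004]
 [ 0.3615  0.9324 -0.0012]
 [-0.0001 -0.0013 -1.    ]] 0.08566862775113891 [-0.1292 -1.2876 -1.0829]
side cam at [ 0.178  -0.3735  0.5978]
bottle_1 [224.  213.7] 0.86 [0.4762 0.1768]
bottle_1 [173.2 182.4] 0.83 [0.4534 0.3224]
bottle_1 [403.5 404.6] 0.75 [ 0.4362 -0.2864]
bottle_1 [335.6 303.5] 0.61 [ 0.4862 -0.1073]
mark_a [311.4 199.7] 0.89 [0.623  0.0942]
mark_a [345.8 228.9] 0.83 [ 0.6153 -0.0051]
mark_a [279.9 187.5] 0.66 [0.6016 0.1627]
mark_a [384.7 251. ] 0.59 [ 0.6266 -0.088 ]
blue_block [418.5 266.1] 0.93 [ 0.6431 -0.1494]
gauge [264.4 278.5] 0.8 [0.4356 0.0067]
top cam at [0.4512 0.0056 1.2705]
bottle_1 [194.7 288.4] 0.94 [0.437  0.2874]
bottle_1 [268.3 284.7] 0.8 [0.4487 0.127 ]
bottle_1 [387.8 282. ] 0.77 [ 0.4596 -0.1317]
bottle_1 [460.9 298.9] 0.75 [ 0.4256 -0.2916]
mark_a [330.1 205.8] 0.95 [ 0.6233 -0.0036]
mark_a [252.9 212.4] 0.62 [0.6056 0.165 ]
mark_a [289.6 207. ] 0.61 [0.619  0.0849]
blue_block [405.  203.5] 0.91 [ 0.6318 -0.1676]
gauge [330.6 293.3] 0.73 [ 0.4329 -0.0083]
```

View pics/top0.png

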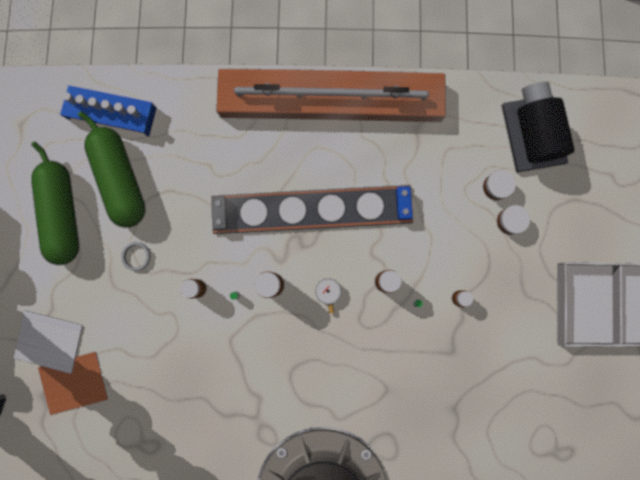

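View pics/side0.png

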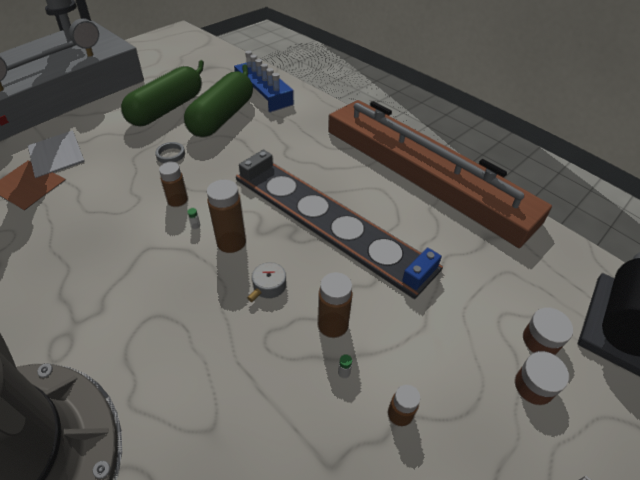

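The top view shows the bottles' caps at about (193,288), (268,284), (388,281) and (463,298), and the side view gives their sizes. From left to right they are bottle_2, bottle_4, bottle_3 and bottle_1. The marks run (253,212), (292,210), (330,208) and (370,206), with the blue block at (405,203). The small green things and the jars on the right don't matter.

```bash
cat >> h.py <<'E'
def blobs(p,thr=150,amin=100,amax=3000):
    g=p["image"].min(axis=2)
    n,l,s,c=cv2.connectedComponentsWithStats((g>thr).astype(np.uint8),connectivity=4)
    return [(c[i],s[i]) for i in range(1,n) if amin<s[i][4]<amax]
def circ(p,px,thr,r=26):
    "white disc around px: hull ellipse centre"
    im=p["image"]; x,y=map(int,px)
    m=np.zeros(im.shape[:2],np.uint8); cv2.circle(m,(x,y),r,1,-1)
    hsv=cv2.cvtColor(im,cv2.COLOR_BGR2HSV)
    b=((im.min(axis=2)>thr)&(m>0)).astype(np.uint8)
    n,l,s,c=cv2.connectedComponentsWithStats(b,connectivity=4)
    i=min(range(1,n),key=lambda i:np.hypot(*(c[i]-px))-0.02*s[i][4])
    return c[i],s[i]
E
python3 - <<'E'
from h import *
np.set_printoptions(precision=4,suppress=True)
p=capture("top"); im=p["image"]
for c in [(253,212),(292,210),(330,208),(370,206)]:
    for thr in (130,150):
        o,s=circ(p,c,thr,18); print("mark",thr,o,s,ray(p,o,.012))
for c,h in [((193,288),.08),((268,284),.125),((388,281),.102),((463,298),.058)]:
    for thr in (150,185):
        o,s=circ(p,c,thr,16); print("cap",thr,o,s,ray(p,o,h))
print(im[400,330],im[288,193],im[212,253])
t=[cv2.resize(im[y-30:y+30,x-40:x+40],(400,300),interpolation=cv2.INTER_CUBIC) for x,y in [(193,288),(268,284),(388,281),(463,298)]]
cv2.imwrite("pics/caps.png",np.vstack([np.hstack(t[:2]),np.hstack(t[2:])]))
E
```

```text
mark 130 [253.1882 211.846 ] [241 199  26  26 526] [0.6068 0.1644 0.012 ]
mark 150 [253.1853 211.9684] [241 200  25  25 475] [0.6066 0.1644 0.012 ]
mark 130 [291.9675 209.6501] [280 197  25  26 523] [0.6133 0.0796 0.012 ]
mark 150 [291.9214 209.6858] [280 198  25  25 471] [0.6132 0.0797 0.012 ]
mark 130 [330.8925 207.5701] [318 195  26  26 521] [ 0.6195 -0.0054  0.012 ]
mark 150 [330.8514 207.6285] [319 196  25  24 471] [ 0.6193 -0.0053  0.012 ]
mark 130 [369.7429 205.5562] [357 193  26  26 525] [ 0.6256 -0.0903  0.012 ]
mark 150 [369.723 205.444] [358 194  25  24 473] [ 0.6259 -0.0902  0.012 ]
cap 150 [188.6348 287.5674] [177 273  32  32 460] [0.4391 0.2849 0.08  ]Traceback (most recent call last):
  File "<stdin>", line 9, in <module>
  File "h.py", line 22, in circ
    i=min(range(1,n),key=lambda i:np.hypot(*(c[i]-px))-0.02*s[i][4])
ValueError: min() iterable argument is empty
```

```bash
python3 - <<'E'
from h import *
np.set_printoptions(precision=4,suppress=True)
p=capture("top"); q=capture("side"); im=p["image"]
B={2:((193,288),.08,.038,.042),4:((268,284),.125,.05,.054),3:((388,281),.102,.044,.048),1:((463,298),.058,.032,.036)}
t=[]
a=np.linspace(0,6.28,60)
ring=lambda c,h,r:np.c_[c[0]+r*np.cos(a),c[1]+r*np.sin(a),0*a+h]
for k,(c,h,D,DB) in B.items():
    x,y=c; s=6; cr=cv2.resize(im[y-24:y+24,x-32:x+32],None,fx=s,fy=s,interpolation=cv2.INTER_CUBIC)
    g=cv2.cvtColor(cr,cv2.COLOR_BGR2GRAY)
    r=D/2*580/(1.27-h)*s if 0 else np.linalg.norm(proj(p,[[.45,0,h],[.45,D/2,h]])@[[1],[0]]@[[1]]-0) if 0 else abs(np.diff(proj(p,[[.45,0,h],[.45,D/2,h]])[:,0])[0])*s
    H=cv2.HoughCircles(g,cv2.HOUGH_GRADIENT,1.5,10,param1=60,param2=8,minRadius=int(r*.92),maxRadius=int(r*1.08)+1)
    o=H[0,0]; px=(o[:2]+.5)/s-.5+[x-32,y-24]; X=ray(p,px,h)
    print(k,"cap",px,"r",o[2]/s,r/s,X)
    for pic,P in((cr,p),):
        for hh,rr,col in((h,D/2,(0,255,0)),(0,DB/2,(255,0,255))):
            cv2.polylines(pic,[np.int32((proj(P,ring(X,hh,rr))-[x-32,y-24]+.5)*s)],1,col,1)
    u=proj(q,[X*[1,1,0]+[0,0,h/2]])[0].astype(int); s2=4
    cs=cv2.resize(q["image"][u[1]-36:u[1]+36,u[0]-24:u[0]+24],None,fx=s2,fy=s2,interpolation=cv2.INTER_CUBIC)
    for hh,rr,col in((h,D/2,(0,255,0)),(h-.018,DB/2,(255,0,255)),(0,DB/2,(255,0,255))):
        cv2.polylines(cs,[np.int32((proj(q,ring(X,hh,rr))-u+[24,36]+.5)*s2)],1,col,1)
    t.append((cr,cs))
A=np.hstack([i[1] for i in t]); Bm=np.vstack([np.hstack([t[0][0],t[1][0]]),np.hstack([t[2][0],t[3][0]])])
cv2.imwrite("pics/s1.png",A); cv2.imwrite("pics/t1.png",Bm)
E
```

```text
2 cap [195.9583 287.9583] r 10.025001 9.28451803361395 [0.4387 0.2696 0.08  ]
4 cap [269.9583 284.7083] r 13.141666 12.695974449886137 [0.4489 0.1128 0.125 ]
3 cap [386.4583 280.9583] r 11.675 10.95273599686243 [ 0.461  -0.1191  0.102 ]
1 cap [459.9583 297.4583] r 8.175 7.676777910837416 [ 0.4295 -0.2787  0.058 ]
```

View pics/s1.png

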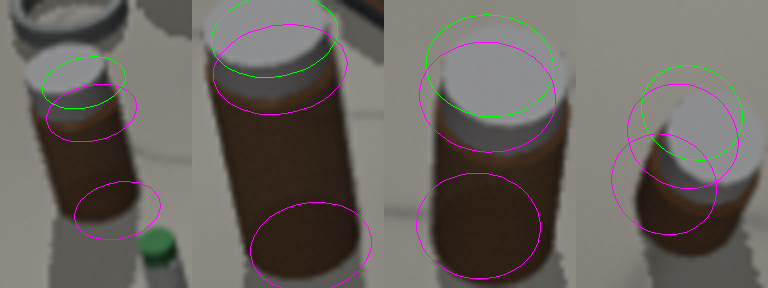

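View pics/t1.png

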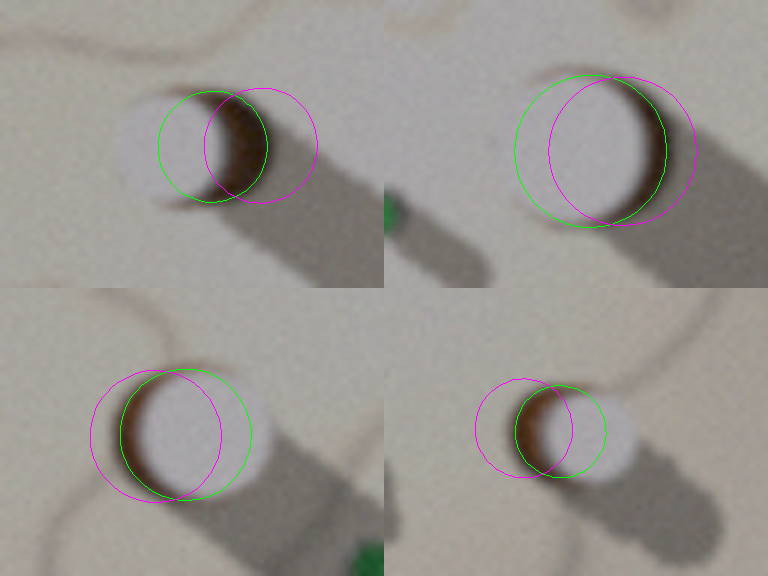

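The Hough circle locked onto the amber crescent. I'll fit the glass outline as amber silhouettes in both views instead.

```bash
cat >> h.py <<'E'
from scipy.optimize import minimize
BT={1:(.036,.058),2:(.042,.080),3:(.048,.102),4:(.054,.125)}
A=np.linspace(0,2*np.pi,40)
ring=lambda c,h,r:np.c_[c[0]+r*np.cos(A),c[1]+r*np.sin(A),0*A+h]
def fitb(k,X0,pics,z0=0.,sc=4):
    D,h=BT[k]; data=[]
    for p in pics:
        u=proj(p,[[X0[0],X0[1],z0+h/2]])[0].astype(int)-40
        cr=cv2.resize(p["image"][u[1]:u[1]+80,u[0]:u[0]+80],None,fx=sc,fy=sc,interpolation=cv2.INTER_CUBIC)
        b,g,r=[cr[...,i].astype(float) for i in range(3)]
        m=((r-b>.35*r)&(r>15)&(g-b<.5*r)&(r>g*1.15)).astype(np.uint8)
        n,l,s,c=cv2.connectedComponentsWithStats(m); 
        d=[np.hypot(*(c[i]-160))-.02*s[i][4] for i in range(1,n)]
        data.append((p,u,(l==1+int(np.argmin(d))).astype(np.uint8)))
    def cost(x,out=None):
        e=0
        for p,u,m in data:
            f=lambda hh,rr:(proj(p,ring(x,z0+hh,rr))-u+.5)*sc-.5
            M=np.zeros_like(m)
            hull=lambda a,b:np.int32(np.round(cv2.convexHull(np.float32(np.r_[a,b]))*16))
            cv2.fillConvexPoly(M,hull(f(0,D/2),f(h-.018,D/2)),1,shift=4)
            cv2.fillConvexPoly(M,hull(f(h-.018,D/2-.002),f(h,D/2-.002)),0,shift=4)
            v=1-(M&m).sum()/max(1,(M|m).sum()); e+=v
            if out is not None: out.append(round(v,3))
        return e
    r=minimize(cost,X0,method="Nelder-Mead",options=dict(initial_simplex=np.array(X0)+[[0,0],[.015,0],[0,.015]],xatol=1e-4,fatol=1e-4))
    o=[]; cost(r.x,o); return r.x,o
E
python3 - <<'E'
from h import *
np.set_printoptions(precision=4,suppress=True)
P=[capture("top"),capture("side")]
for k,X in {2:(.439,.28),4:(.449,.117),3:(.461,-.124),1:(.4295,-.285)}.items():
    for pp in (P,P[:1],P[1:]): print(k,*fitb(k,X,pp))
s=status.state(); print(s["time"],s["position"])
E
```

```text
2 [0.438  0.2871] [np.float64(0.47), np.float64(0.157)]
2 [0.4374 0.2855] [np.float64(0.469)]
2 [0.4385 0.288 ] [np.float64(0.154)]
4 [0.4504 0.1221] [np.float64(0.766), np.float64(0.108)]
4 [0.4504 0.1191] [np.float64(0.761)]
4 [0.4503 0.1223] [np.float64(0.108)]
3 [ 0.4626 -0.1258] [np.float64(0.699), np.float64(0.125)]
3 [ 0.4631 -0.1273] [np.float64(0.699)]
3 [ 0.4631 -0.1246] [np.float64(0.112)]
1 [ 0.4293 -0.29  ] [np.float64(0.573), np.float64(0.209)]
1 [ 0.4272 -0.2922] [np.float64(0.538)]
1 [ 0.4299 -0.2891] [np.float64(0.168)]
0.75 [0.2439 0.6293 0.2313]
```

```bash
cat >> h.py <<'E'
def go(*targets,yaw=4.29):
    s=status.state(); R=np.array(s["eef_rot"]); p=np.array(s["position"])
    y=np.radians(yaw); G=np.c_[[-np.sin(y),np.cos(y),0],[np.cos(y),np.sin(y),0],[0,0,-1]]
    rv=cv2.Rodrigues(R.T@G)[0].ravel()/2
    print("t",round(s["time"],2),"p",p.round(4),"w",round(s["gripper_width"],4),"F",np.round(s["ft_force"],1),"turn",rv.round(4))
    for t in targets: print(t,(R.T@(np.array(t)-p)/.3).round(4))
E
python3 - <<'E'
from h import *
go((.438,.287,.2),(.438,.287,.026),(.438,.287,.2))
E
```

```text
t 0.75 p [0.2439 0.6293 0.2313] w 0.0856 F [0.3 0.5 0.1] turn [-0.     -0.      0.5631]
(0.438, 0.287, 0.2) [-1.0156 -0.8302  0.1044]
(0.438, 0.287, 0.026) [-1.0156 -0.8301  0.6844]
(0.438, 0.287, 0.2) [-1.0156 -0.8302  0.1044]
```

Request:
apply_moves([
  {"x": -0.12, "y": -0.1, "rz": 0.06},
  {"x": -0.25, "y": -0.2, "rz": 0.13},
  {"x": -0.37, "y": -0.3, "rz": 0.2},
  {"x": -0.5, "y": -0.41, "rz": 0.27},
  {"x": -0.62, "y": -0.51, "rz": 0.34},
  {"x": -0.75, "y": -0.62, "z": 0.05, "rz": 0.41},
  {"x": -0.87, "y": -0.72, "z": 0.08, "rz": 0.48},
  {"x": -1, "y": -0.83, "z": 0.1, "rz": 0.55},
  {"x": -1, "y": -0.83, "z": 0.1, "rz": 0.563},
  {"x": -1, "y": -0.83, "z": 0.1, "rz": 0.563},
  {"x": -1, "y": -0.83, "z": 0.1, "rz": 0.563},
  {"x": -1, "y": -0.83, "z": 0.1, "rz": 0.563},
])

```text
validation failed for argument at $.mo...
```

```bash
python3 - <<'E'
from h import *
go((.438,.287,.12),(.438,.287,.026),(.438,.287,.2),(.6194,-.0054,.2))
E
```

```text
t 0.75 p [0.2439 0.6293 0.2313] w 0.0856 F [0.3 0.5 0.1] turn [-0.     -0.      0.5631]
(0.438, 0.287, 0.12) [-1.0156 -0.8302  0.3711]
(0.438, 0.287, 0.026) [-1.0156 -0.8301  0.6844]
(0.438, 0.287, 0.2) [-1.0156 -0.8302  0.1044]
(0.6194, -0.0054, 0.2) [-1.9316 -1.5204  0.1044]
```

The schema seems to want every number in every row.

Request:
apply_moves([
  {"x": -0.12, "y": -0.1, "z": 0, "rx": 0, "ry": 0, "rz": 0.06, "jaw": 1},
  {"x": -0.25, "y": -0.2, "z": 0, "rx": 0, "ry": 0, "rz": 0.13, "jaw": 1},
  {"x": -0.37, "y": -0.3, "z": 0, "rx": 0, "ry": 0, "rz": 0.2, "jaw": 1},
  {"x": -0.5, "y": -0.41, "z": 0, "rx": 0, "ry": 0, "rz": 0.27, "jaw": 1},
  {"x": -0.62, "y": -0.51, "z": 0, "rx": 0, "ry": 0, "rz": 0.34, "jaw": 1},
  {"x": -0.75, "y": -0.62, "z": 0.05, "rx": 0, "ry": 0, "rz": 0.41, "jaw": 1},
  {"x": -0.87, "y": -0.72, "z": 0.08, "rx": 0, "ry": 0, "rz": 0.48, "jaw": 1},
  {"x": -1, "y": -0.83, "z": 0.1, "rx": 0, "ry": 0, "rz": 0.55, "jaw": 1},
  {"x": -1, "y": -0.83, "z": 0.1, "rx": 0, "ry": 0, "rz": 0.563, "jaw": 1},
  {"x": -1, "y": -0.83, "z": 0.1, "rx": 0, "ry": 0, "rz": 0.563, "jaw": 1},
  {"x": -1, "y": -0.83, "z": 0.1, "rx": 0, "ry": 0, "rz": 0.563, "jaw": 1},
  {"x": -1, "y": -0.83, "z": 0.1, "rx": 0, "ry": 0, "rz": 0.563, "jaw": 1},
])

```text
time: 1.95
position: [0.4331, 0.29, 0.2014]
eef_rot: [[-0.078, 0.997, -0.0], [0.997, 0.078, 0.0], [0.0, 0.0, -1.0]]
ft_force: [-1.0, 0.3, -0.2]
gripper_width: 0.0851
finger_force: 0.0
```

```bash
python3 - <<'E'
from h import *
go((.438,.287,.12),(.438,.287,.026),(.438,.287,.2),(.6194,-.0054,.2))
E
```

```text
t 1.95 p [0.4331 0.29   0.2014] w 0.0851 F [-1.   0.3 -0.2] turn [ 0.     -0.0002  0.0016]
(0.438, 0.287, 0.12) [-0.0112  0.0153  0.2714]
(0.438, 0.287, 0.026) [-0.0113  0.0153  0.5847]
(0.438, 0.287, 0.2) [-0.0111  0.0153  0.0047]
(0.6194, -0.0054, 0.2) [-1.0299  0.5422  0.0044]
```

Request:
apply_moves([
  {"x": -0.01, "y": 0.015, "z": 0.1, "rx": 0, "ry": 0, "rz": 0, "jaw": 1},
  {"x": -0.01, "y": 0.015, "z": 0.2, "rx": 0, "ry": 0, "rz": 0, "jaw": 1},
  {"x": -0.01, "y": 0.015, "z": 0.3, "rx": 0, "ry": 0, "rz": 0, "jaw": 1},
  {"x": -0.01, "y": 0.015, "z": 0.38, "rx": 0, "ry": 0, "rz": 0, "jaw": 1},
  {"x": -0.01, "y": 0.015, "z": 0.46, "rx": 0, "ry": 0, "rz": 0, "jaw": 1},
  {"x": -0.01, "y": 0.015, "z": 0.53, "rx": 0, "ry": 0, "rz": 0, "jaw": 1},
  {"x": -0.01, "y": 0.015, "z": 0.58, "rx": 0, "ry": 0, "rz": 0, "jaw": 1},
  {"x": -0.01, "y": 0.015, "z": 0.58, "rx": 0, "ry": 0, "rz": 0, "jaw": 1},
  {"x": -0.01, "y": 0.015, "z": 0.58, "rx": 0, "ry": 0, "rz": 0, "jaw": 0.6},
  {"x": -0.01, "y": 0.015, "z": 0.58, "rx": 0, "ry": 0, "rz": 0, "jaw": 0.5},
  {"x": -0.01, "y": 0.015, "z": 0.58, "rx": 0, "ry": 0, "rz": 0, "jaw": 0.3},
  {"x": -0.01, "y": 0.015, "z": 0.58, "rx": 0, "ry": 0, "rz": 0, "jaw": 0.3},
  {"x": -0.01, "y": 0.015, "z": 0.58, "rx": 0, "ry": 0, "rz": 0, "jaw": 0.3},
  {"x": -0.01, "y": 0.015, "z": 0.58, "rx": 0, "ry": 0, "rz": 0, "jaw": 0.3},
  {"x": -0.01, "y": 0.015, "z": 0.58, "rx": 0, "ry": 0, "rz": 0, "jaw": 0.3},
])

```text
time: 3.45
position: [0.4387, 0.2866, 0.0285]
eef_rot: [[-0.075, 0.997, 0.001], [0.997, 0.075, 0.001], [0.001, 0.001, -1.0]]
ft_force: [-1.9, -1.7, 13.3]
gripper_width: 0.0408
finger_force: 59.0
```

Request:
apply_moves([
  {"x": 0, "y": 0, "z": -0.05, "rx": 0, "ry": 0, "rz": 0, "jaw": 0},
  {"x": 0, "y": 0, "z": -0.15, "rx": 0, "ry": 0, "rz": 0, "jaw": 0},
  {"x": 0, "y": 0, "z": -0.25, "rx": 0, "ry": 0, "rz": 0, "jaw": 0},
  {"x": 0, "y": 0, "z": -0.3, "rx": 0, "ry": 0, "rz": 0, "jaw": 0},
  {"x": 0, "y": 0, "z": -0.3, "rx": 0, "ry": 0, "rz": 0, "jaw": 0},
  {"x": 0, "y": 0, "z": -0.3, "rx": 0, "ry": 0, "rz": 0, "jaw": 0},
])

```text
time: 4.05
position: [0.4382, 0.2863, 0.1174]
eef_rot: [[-0.075, 0.997, 0.0], [0.997, 0.075, 0.001], [0.001, 0.0, -1.0]]
ft_force: [-0.5, -0.1, -1.5]
gripper_width: 0.0402
finger_force: 60.7
```

```bash
python3 - <<'E'
from h import *
s=status.state();p=s["position"]; q=capture("side")
print(fitb(2,p[:2],[q],z0=p[2]-.0285)) 
u=proj(q,[p])[0].astype(int); cv2.imwrite("pics/h2.png",cv2.resize(q["image"][u[1]-90:u[1]+60,u[0]-100:u[0]+100],None,fx=3,fy=3))
go((.438,.287,.15),(.6194,-.0054,.15),(.6194,-.0054,.0405))
E
```

```text
(array([0.4392826 , 0.28764898]), [np.float64(0.177)])
t 4.1 p [0.438  0.286  0.1169] w 0.0404 F [-0.1  0.2 -1.7] turn [-0.0002  0.0001  0.0002]
(0.438, 0.287, 0.15) [ 0.0033  0.0003 -0.1104]
(0.6194, -0.0054, 0.15) [-1.0141  0.53   -0.1106]
(0.6194, -0.0054, 0.0405) [-1.014   0.5301  0.2544]
```

View pics/h2.png

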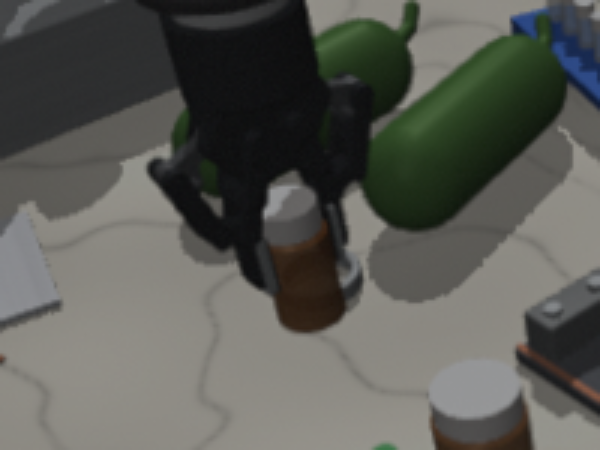

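Request:
apply_moves([
  {"x": 0, "y": 0.05, "z": -0.12, "rx": 0, "ry": 0, "rz": 0, "jaw": 0},
  {"x": -0.06, "y": 0.12, "z": -0.25, "rx": 0, "ry": 0, "rz": 0, "jaw": 0},
  {"x": -0.16, "y": 0.2, "z": -0.25, "rx": 0, "ry": 0, "rz": 0, "jaw": 0},
  {"x": -0.28, "y": 0.28, "z": -0.25, "rx": 0, "ry": 0, "rz": 0, "jaw": 0},
  {"x": -0.4, "y": 0.36, "z": -0.25, "rx": 0, "ry": 0, "rz": 0, "jaw": 0},
  {"x": -0.52, "y": 0.43, "z": -0.25, "rx": 0, "ry": 0, "rz": 0, "jaw": 0},
  {"x": -0.64, "y": 0.5, "z": -0.25, "rx": 0, "ry": 0, "rz": 0, "jaw": 0},
  {"x": -0.76, "y": 0.53, "z": -0.25, "rx": 0, "ry": 0, "rz": 0, "jaw": 0},
  {"x": -0.87, "y": 0.53, "z": -0.2, "rx": 0, "ry": 0, "rz": 0, "jaw": 0},
  {"x": -0.95, "y": 0.53, "z": -0.1, "rx": 0, "ry": 0, "rz": 0, "jaw": 0},
  {"x": -1, "y": 0.53, "z": 0, "rx": 0, "ry": 0, "rz": 0, "jaw": 0},
  {"x": -1, "y": 0.53, "z": 0.06, "rx": 0, "ry": 0, "rz": 0, "jaw": 0},
  {"x": -1, "y": 0.53, "z": 0.1, "rx": 0, "ry": 0, "rz": 0, "jaw": 0},
  {"x": -1, "y": 0.53, "z": 0.1, "rx": 0, "ry": 0, "rz": 0, "jaw": 0},
  {"x": -1, "y": 0.53, "z": 0.1, "rx": 0, "ry": 0, "rz": 0, "jaw": 0},
])

```text
time: 5.6
position: [0.6196, -0.0008, 0.0874]
eef_rot: [[-0.075, 0.997, -0.0], [0.997, 0.075, -0.0], [-0.0, -0.0, -1.0]]
ft_force: [0.6, 0.1, -0.4]
gripper_width: 0.0405
finger_force: 61.0
```

```bash
python3 - <<'E'
from h import *
s=status.state();p=s["position"]; q=capture("side")
print(p,fitb(2,p[:2],[q],z0=p[2]-.0285)) 
go((.6194,-.0054,.0415),(.6194,-.007,.0415),(.6194,-.007,.2))
E
```

```text
[ 0.6195644  -0.00077077  0.0874474 ] (array([ 0.61910722, -0.0008707 ]), [np.float64(0.431)])
t 5.65 p [ 0.6198 -0.0008  0.088 ] w 0.0402 F [-0.3  0.5 -1.3] turn [ 0.0004 -0.      0.0003]
(0.6194, -0.0054, 0.0415) [-0.0153 -0.0027  0.1548]
(0.6194, -0.007, 0.0415) [-0.0206 -0.0032  0.1548]
(0.6194, -0.007, 0.2) [-0.0206 -0.0028 -0.3735]
```

Request:
apply_moves([
  {"x": -0.018, "y": -0.003, "z": 0.05, "rx": 0, "ry": 0, "rz": 0, "jaw": 0},
  {"x": -0.018, "y": -0.003, "z": 0.1, "rx": 0, "ry": 0, "rz": 0, "jaw": 0},
  {"x": -0.018, "y": -0.003, "z": 0.13, "rx": 0, "ry": 0, "rz": 0, "jaw": 0},
  {"x": -0.018, "y": -0.003, "z": 0.145, "rx": 0, "ry": 0, "rz": 0, "jaw": 0},
  {"x": -0.018, "y": -0.003, "z": 0.153, "rx": 0, "ry": 0, "rz": 0, "jaw": 0},
  {"x": -0.018, "y": -0.003, "z": 0.153, "rx": 0, "ry": 0, "rz": 0, "jaw": 0},
  {"x": -0.018, "y": -0.003, "z": 0.153, "rx": 0, "ry": 0, "rz": 0, "jaw": 0},
])

```text
time: 6.35
position: [0.6191, -0.0066, 0.0417]
eef_rot: [[-0.075, 0.997, 0.0], [0.997, 0.075, -0.0], [-0.0, 0.0, -1.0]]
ft_force: [0.5, -0.8, -0.9]
gripper_width: 0.0404
finger_force: 61.1
```

Request:
apply_moves([
  {"x": 0, "y": 0, "z": 0, "rx": 0, "ry": 0, "rz": 0, "jaw": 0.52},
  {"x": 0, "y": 0, "z": 0, "rx": 0, "ry": 0, "rz": 0, "jaw": 0.56},
  {"x": 0, "y": 0, "z": 0, "rx": 0, "ry": 0, "rz": 0, "jaw": 0.65},
  {"x": 0, "y": 0, "z": 0, "rx": 0, "ry": 0, "rz": 0, "jaw": 0.8},
  {"x": 0, "y": 0, "z": 0, "rx": 0, "ry": 0, "rz": 0, "jaw": 0.8},
  {"x": 0, "y": 0, "z": -0.1, "rx": 0, "ry": 0, "rz": 0, "jaw": 0.8},
  {"x": 0, "y": 0, "z": -0.22, "rx": 0, "ry": 0, "rz": 0, "jaw": 1},
  {"x": 0, "y": 0, "z": -0.35, "rx": 0, "ry": 0, "rz": 0, "jaw": 1},
  {"x": 0, "y": 0, "z": -0.5, "rx": 0, "ry": 0, "rz": 0, "jaw": 1},
  {"x": 0, "y": -0.1, "z": -0.55, "rx": 0, "ry": 0, "rz": 0, "jaw": 1},
  {"x": 0.1, "y": -0.2, "z": -0.55, "rx": 0, "ry": 0, "rz": 0, "jaw": 1},
  {"x": 0.22, "y": -0.32, "z": -0.55, "rx": 0, "ry": 0, "rz": 0, "jaw": 1},
  {"x": 0.34, "y": -0.44, "z": -0.55, "rx": 0, "ry": 0, "rz": 0, "jaw": 1},
  {"x": 0.46, "y": -0.53, "z": -0.55, "rx": 0, "ry": 0, "rz": 0, "jaw": 1},
  {"x": 0.46, "y": -0.53, "z": -0.55, "rx": 0, "ry": 0, "rz": 0, "jaw": 1},
  {"x": 0.46, "y": -0.53, "z": -0.55, "rx": 0, "ry": 0, "rz": 0, "jaw": 1},
])

```text
time: 7.95
position: [0.4497, 0.1199, 0.2068]
eef_rot: [[-0.077, 0.997, 0.001], [0.997, 0.077, 0.001], [0.001, 0.001, -1.0]]
ft_force: [-0.2, 0.2, -0.5]
gripper_width: 0.0855
finger_force: 0.0
```

```bash
python3 - <<'E'
from h import *
p=capture("top"); q=capture("side")
print(fitb(2,(.6194,-.0054),[q],z0=.012),fitb(4,(.4504,.122),[q]))
cv2.imwrite("pics/t2.png",p["image"]); cv2.imwrite("pics/s2.png",q["image"])
go((.4504,.122,.2),(.4504,.122,.068))
E
```

```text
(array([ 0.62099072, -0.00531476]), [np.float64(0.273)]) (array([0.45040414, 0.12227334]), [np.float64(0.107)])
t 8.05 p [0.4506 0.1185 0.2066] w 0.0855 F [ 0.1 -1.   0.6] turn [ 0.0002  0.     -0.0004]
(0.4504, 0.122, 0.2) [0.0116 0.0002 0.022 ]
(0.4504, 0.122, 0.068) [0.0116 0.     0.462 ]
```

View pics/s2.png

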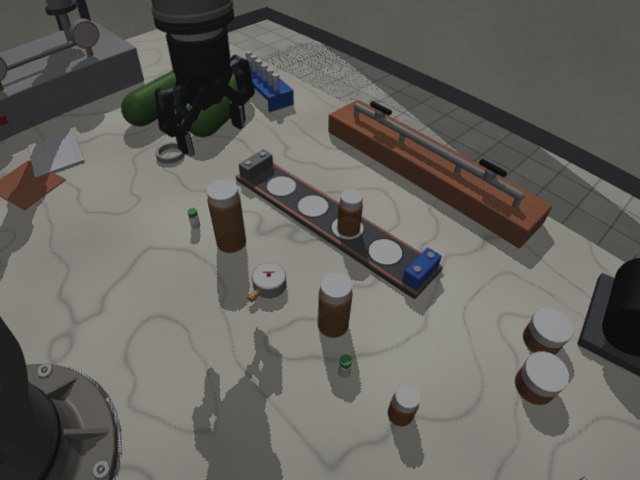

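Bottle_2 stands upright on its mark, the second from the blue block, at about (348,213). Bottle_4 is next.

Request:
apply_moves([
  {"x": 0.012, "y": 0, "z": 0.06, "rx": 0, "ry": 0, "rz": 0, "jaw": 1},
  {"x": 0.012, "y": 0, "z": 0.15, "rx": 0, "ry": 0, "rz": 0, "jaw": 1},
  {"x": 0.012, "y": 0, "z": 0.24, "rx": 0, "ry": 0, "rz": 0, "jaw": 1},
  {"x": 0.012, "y": 0, "z": 0.33, "rx": 0, "ry": 0, "rz": 0, "jaw": 1},
  {"x": 0.012, "y": 0, "z": 0.41, "rx": 0, "ry": 0, "rz": 0, "jaw": 1},
  {"x": 0.012, "y": 0, "z": 0.45, "rx": 0, "ry": 0, "rz": 0, "jaw": 1},
  {"x": 0.012, "y": 0, "z": 0.45, "rx": 0, "ry": 0, "rz": 0, "jaw": 1},
  {"x": 0.012, "y": 0, "z": 0.45, "rx": 0, "ry": 0, "rz": 0, "jaw": 0.75},
  {"x": 0.012, "y": 0, "z": 0.45, "rx": 0, "ry": 0, "rz": 0, "jaw": 0.65},
  {"x": 0.012, "y": 0, "z": 0.45, "rx": 0, "ry": 0, "rz": 0, "jaw": 0.4},
  {"x": 0.012, "y": 0, "z": 0.45, "rx": 0, "ry": 0, "rz": 0, "jaw": 0.3},
  {"x": 0.012, "y": 0, "z": 0.45, "rx": 0, "ry": 0, "rz": 0, "jaw": 0.2},
  {"x": 0.012, "y": 0, "z": 0.45, "rx": 0, "ry": 0, "rz": 0, "jaw": 0},
  {"x": 0.012, "y": 0, "z": 0.45, "rx": 0, "ry": 0, "rz": 0, "jaw": 0},
])

```text
time: 9.45
position: [0.4505, 0.123, 0.0728]
eef_rot: [[-0.075, 0.997, 0.002], [0.997, 0.075, 0.001], [0.001, 0.002, -1.0]]
ft_force: [-4.1, -1.6, 12.6]
gripper_width: 0.0526
finger_force: 60.2
```

```bash
python3 - <<'E'
from h import *
print(status.state()["finger_force"])
s=status.state()["position"]
go((.4504,.122,.2),(.6067,.1644-.001,s[2]+.05),(.6067,.1644-.001,s[2]+.0128))
E
```

```text
60.17424023710191
t 9.45 p [0.4505 0.123  0.0728] w 0.0526 F [-4.1 -1.6 12.6] turn [ 0.0009 -0.0006 -0.    ]
(0.4504, 0.122, 0.2) [-2.700e-03  2.000e-04 -4.241e-01]
(0.6067, 0.1634, np.float64(0.12276140806005671)) [ 0.0957  0.5296 -0.1656]
(0.6067, 0.1634, np.float64(0.08556140806005672)) [ 0.0955  0.5294 -0.0416]
```

Request:
apply_moves([
  {"x": 0, "y": 0, "z": -0.06, "rx": 0, "ry": 0, "rz": 0, "jaw": 0},
  {"x": 0, "y": 0, "z": -0.15, "rx": 0, "ry": 0, "rz": 0, "jaw": 0},
  {"x": 0, "y": 0.05, "z": -0.25, "rx": 0, "ry": 0, "rz": 0, "jaw": 0},
  {"x": 0.02, "y": 0.15, "z": -0.3, "rx": 0, "ry": 0, "rz": 0, "jaw": 0},
  {"x": 0.05, "y": 0.27, "z": -0.3, "rx": 0, "ry": 0, "rz": 0, "jaw": 0},
  {"x": 0.08, "y": 0.39, "z": -0.3, "rx": 0, "ry": 0, "rz": 0, "jaw": 0},
  {"x": 0.1, "y": 0.49, "z": -0.27, "rx": 0, "ry": 0, "rz": 0, "jaw": 0},
  {"x": 0.1, "y": 0.53, "z": -0.2, "rx": 0, "ry": 0, "rz": 0, "jaw": 0},
  {"x": 0.1, "y": 0.53, "z": -0.12, "rx": 0, "ry": 0, "rz": 0, "jaw": 0},
  {"x": 0.1, "y": 0.53, "z": -0.1, "rx": 0, "ry": 0, "rz": 0, "jaw": 0},
  {"x": 0.1, "y": 0.53, "z": -0.1, "rx": 0, "ry": 0, "rz": 0, "jaw": 0},
  {"x": 0.1, "y": 0.53, "z": -0.1, "rx": 0, "ry": 0, "rz": 0, "jaw": 0},
])

```text
time: 10.65
position: [0.6064, 0.1646, 0.1028]
eef_rot: [[-0.075, 0.997, 0.001], [0.997, 0.075, 0.001], [0.001, 0.001, -1.0]]
ft_force: [0.3, -0.1, -1.1]
gripper_width: 0.0523
finger_force: 63.5
```

```bash
python3 - <<'E'
from h import *
s=status.state()["position"]; q=capture("side")
print(s,fitb(4,s[:2],[q],z0=s[2]-.0728))
go((.6067,.165,.0858))
E
```

```text
[0.60638611 0.16464202 0.10277743] (array([0.60780986, 0.16473031]), [np.float64(0.2)])
t 10.7 p [0.6065 0.1647 0.1029] w 0.0523 F [ 0.5  0.8 -1.7] turn [ 0.0008 -0.0004  0.    ]
(0.6067, 0.165, 0.0858) [0.0009 0.0006 0.0572]
```

Request:
apply_moves([
  {"x": 0.001, "y": 0.001, "z": 0.03, "rx": 0, "ry": 0, "rz": 0, "jaw": 0},
  {"x": 0.001, "y": 0.001, "z": 0.05, "rx": 0, "ry": 0, "rz": 0, "jaw": 0},
  {"x": 0.001, "y": 0.001, "z": 0.056, "rx": 0, "ry": 0, "rz": 0, "jaw": 0},
  {"x": 0.001, "y": 0.001, "z": 0.056, "rx": 0, "ry": 0, "rz": 0, "jaw": 0},
  {"x": 0.001, "y": 0.001, "z": 0.056, "rx": 0, "ry": 0, "rz": 0, "jaw": 0},
  {"x": 0.001, "y": 0.001, "z": 0.056, "rx": 0, "ry": 0, "rz": 0, "jaw": 0.65},
  {"x": 0.001, "y": 0.001, "z": 0.056, "rx": 0, "ry": 0, "rz": 0, "jaw": 0.7},
  {"x": 0.001, "y": 0.001, "z": 0.056, "rx": 0, "ry": 0, "rz": 0, "jaw": 0.8},
  {"x": 0.001, "y": 0.001, "z": 0.056, "rx": 0, "ry": 0, "rz": 0, "jaw": 0.9},
  {"x": 0.001, "y": 0.001, "z": 0.056, "rx": 0, "ry": 0, "rz": 0, "jaw": 1},
  {"x": 0.001, "y": 0.001, "z": -0.03, "rx": 0, "ry": 0, "rz": 0, "jaw": 1},
  {"x": 0.001, "y": 0.001, "z": -0.15, "rx": 0, "ry": 0, "rz": 0, "jaw": 1},
  {"x": 0.001, "y": 0.001, "z": -0.28, "rx": 0, "ry": 0, "rz": 0, "jaw": 1},
  {"x": 0.001, "y": 0.001, "z": -0.38, "rx": 0, "ry": 0, "rz": 0, "jaw": 1},
  {"x": 0.001, "y": 0.001, "z": -0.38, "rx": 0, "ry": 0, "rz": 0, "jaw": 1},
])

```text
time: 12.2
position: [0.6083, 0.1651, 0.2197]
eef_rot: [[-0.075, 0.997, 0.006], [0.997, 0.075, 0.003], [0.002, 0.006, -1.0]]
ft_force: [0.6, -0.3, -0.7]
gripper_width: 0.0852
finger_force: 0.0
```

Request:
apply_moves([
  {"x": -0.08, "y": -0.05, "z": 0, "rx": 0, "ry": 0, "rz": 0, "jaw": 1},
  {"x": -0.2, "y": -0.12, "z": 0, "rx": 0, "ry": 0, "rz": 0, "jaw": 1},
  {"x": -0.33, "y": -0.2, "z": 0, "rx": 0, "ry": 0, "rz": 0, "jaw": 1},
  {"x": -0.46, "y": -0.28, "z": 0, "rx": 0, "ry": 0, "rz": 0, "jaw": 1},
  {"x": -0.59, "y": -0.36, "z": 0, "rx": 0, "ry": 0, "rz": 0, "jaw": 1},
  {"x": -0.72, "y": -0.44, "z": 0, "rx": 0, "ry": 0, "rz": 0, "jaw": 1},
  {"x": -0.84, "y": -0.51, "z": 0, "rx": 0, "ry": 0, "rz": 0, "jaw": 1},
  {"x": -0.93, "y": -0.55, "z": 0, "rx": 0, "ry": 0, "rz": 0, "jaw": 1},
  {"x": -0.93, "y": -0.55, "z": 0, "rx": 0, "ry": 0, "rz": 0, "jaw": 1},
  {"x": -0.93, "y": -0.55, "z": 0, "rx": 0, "ry": 0, "rz": 0, "jaw": 1},
  {"x": -0.93, "y": -0.55, "z": 0, "rx": 0, "ry": 0, "rz": 0, "jaw": 1},
])

```text
time: 13.3
position: [0.463, -0.1249, 0.2152]
eef_rot: [[-0.076, 0.997, -0.0], [0.997, 0.076, -0.0], [-0.0, -0.0, -1.0]]
ft_force: [-0.1, 0.4, -0.3]
gripper_width: 0.0851
finger_force: 0.0
```

```bash
python3 - <<'E'
from h import *
q=capture("side")
print(fitb(4,(.6067,.1644),[q],z0=.012),fitb(2,(.6194,-.0054),[q],z0=.012))
go((.463,-.1255,.2),(.463,-.1255,.047))
E
```

```text
(array([0.60565784, 0.16384889]), [np.float64(0.144)]) (array([ 0.6213078 , -0.00510325]), [np.float64(0.219)])
t 13.35 p [ 0.4631 -0.1248  0.2152] w 0.0857 F [ 0.1 -0.6  0.3] turn [-0.0002  0.      0.0008]
(0.463, -0.1255, 0.2) [-0.0024 -0.0004  0.0507]
(0.463, -0.1255, 0.047) [-2.400e-03 -3.000e-04  5.607e-01]
```

Bottle_4 is well placed. Now bottle_3.

Request:
apply_moves([
  {"x": -0.002, "y": 0, "z": 0.08, "rx": 0, "ry": 0, "rz": 0, "jaw": 1},
  {"x": -0.002, "y": 0, "z": 0.18, "rx": 0, "ry": 0, "rz": 0, "jaw": 1},
  {"x": -0.002, "y": 0, "z": 0.28, "rx": 0, "ry": 0, "rz": 0, "jaw": 1},
  {"x": -0.002, "y": 0, "z": 0.38, "rx": 0, "ry": 0, "rz": 0, "jaw": 1},
  {"x": -0.002, "y": 0, "z": 0.47, "rx": 0, "ry": 0, "rz": 0, "jaw": 1},
  {"x": -0.002, "y": 0, "z": 0.53, "rx": 0, "ry": 0, "rz": 0, "jaw": 1},
  {"x": -0.002, "y": 0, "z": 0.55, "rx": 0, "ry": 0, "rz": 0, "jaw": 1},
  {"x": -0.002, "y": 0, "z": 0.55, "rx": 0, "ry": 0, "rz": 0, "jaw": 1},
  {"x": -0.002, "y": 0, "z": 0.55, "rx": 0, "ry": 0, "rz": 0, "jaw": 0.7},
  {"x": -0.002, "y": 0, "z": 0.55, "rx": 0, "ry": 0, "rz": 0, "jaw": 0.58},
  {"x": -0.002, "y": 0, "z": 0.55, "rx": 0, "ry": 0, "rz": 0, "jaw": 0.4},
  {"x": -0.002, "y": 0, "z": 0.55, "rx": 0, "ry": 0, "rz": 0, "jaw": 0.3},
  {"x": -0.002, "y": 0, "z": 0.55, "rx": 0, "ry": 0, "rz": 0, "jaw": 0.1},
  {"x": -0.002, "y": 0, "z": 0.55, "rx": 0, "ry": 0, "rz": 0, "jaw": 0},
  {"x": -0.002, "y": 0, "z": 0.55, "rx": 0, "ry": 0, "rz": 0, "jaw": 0},
])

```text
time: 14.85
position: [0.4632, -0.1263, 0.0515]
eef_rot: [[-0.075, 0.997, 0.001], [0.997, 0.075, 0.001], [0.0, 0.001, -1.0]]
ft_force: [-4.7, 1.3, 15.6]
gripper_width: 0.0465
finger_force: 58.9
```

```bash
python3 - <<'E'
from h import *
st=status.state();s=st["position"];print(st["finger_force"])
go((.6132,.0797,s[2]+.04),(.6132,.0797,s[2]+.0128))
E
```

```text
58.89994939556345
t 14.85 p [ 0.4632 -0.1263  0.0515] w 0.0465 F [-4.7  1.3 15.6] turn [ 0.0007 -0.0002  0.    ]
(0.6132, 0.0797, np.float64(0.09149193715610879)) [ 0.6476  0.55   -0.1323]
(0.6132, 0.0797, np.float64(0.0642919371561088)) [ 0.6475  0.5499 -0.0416]
```

Request:
apply_moves([
  {"x": 0, "y": 0, "z": -0.06, "rx": 0, "ry": 0, "rz": 0, "jaw": 0},
  {"x": 0, "y": 0, "z": -0.16, "rx": 0, "ry": 0, "rz": 0, "jaw": 0},
  {"x": 0, "y": 0, "z": -0.28, "rx": 0, "ry": 0, "rz": 0, "jaw": 0},
  {"x": 0.04, "y": 0.03, "z": -0.4, "rx": 0, "ry": 0, "rz": 0, "jaw": 0},
  {"x": 0.13, "y": 0.1, "z": -0.48, "rx": 0, "ry": 0, "rz": 0, "jaw": 0},
  {"x": 0.24, "y": 0.2, "z": -0.5, "rx": 0, "ry": 0, "rz": 0, "jaw": 0},
  {"x": 0.35, "y": 0.3, "z": -0.5, "rx": 0, "ry": 0, "rz": 0, "jaw": 0},
  {"x": 0.46, "y": 0.39, "z": -0.5, "rx": 0, "ry": 0, "rz": 0, "jaw": 0},
  {"x": 0.57, "y": 0.48, "z": -0.5, "rx": 0, "ry": 0, "rz": 0, "jaw": 0},
  {"x": 0.64, "y": 0.54, "z": -0.5, "rx": 0, "ry": 0, "rz": 0, "jaw": 0},
  {"x": 0.648, "y": 0.55, "z": -0.45, "rx": 0, "ry": 0, "rz": 0, "jaw": 0},
  {"x": 0.648, "y": 0.55, "z": -0.35, "rx": 0, "ry": 0, "rz": 0, "jaw": 0},
  {"x": 0.648, "y": 0.55, "z": -0.24, "rx": 0, "ry": 0, "rz": 0, "jaw": 0},
  {"x": 0.648, "y": 0.55, "z": -0.15, "rx": 0, "ry": 0, "rz": 0, "jaw": 0},
  {"x": 0.648, "y": 0.55, "z": -0.1, "rx": 0, "ry": 0, "rz": 0, "jaw": 0},
  {"x": 0.648, "y": 0.55, "z": -0.1, "rx": 0, "ry": 0, "rz": 0, "jaw": 0},
  {"x": 0.648, "y": 0.55, "z": -0.1, "rx": 0, "ry": 0, "rz": 0, "jaw": 0},
])

```text
time: 16.55
position: [0.6131, 0.0795, 0.0813]
eef_rot: [[-0.074, 0.997, 0.001], [0.997, 0.074, -0.0], [-0.0, 0.001, -1.0]]
ft_force: [0.2, -0.3, -0.6]
gripper_width: 0.0465
finger_force: 61.9
```

```bash
python3 - <<'E'
from h import *
s=status.state()["position"]; q=capture("side")
print(s,fitb(3,s[:2],[q],z0=s[2]-.0515))
go((.6132,.0795,.0643))
E
```

```text
[0.61312694 0.07951202 0.08133595] (array([0.61387647, 0.08140509]), [np.float64(0.337)])
t 16.6 p [0.6135 0.0797 0.0818] w 0.0464 F [ 0.5  0.5 -0.7] turn [ 0.0008 -0.0001 -0.0001]
(0.6132, 0.0795, 0.0643) [-0.0005 -0.001   0.0582]
```

Request:
apply_moves([
  {"x": -0.003, "y": 0, "z": 0.03, "rx": 0, "ry": 0, "rz": 0, "jaw": 0},
  {"x": -0.003, "y": 0, "z": 0.05, "rx": 0, "ry": 0, "rz": 0, "jaw": 0},
  {"x": -0.003, "y": 0, "z": 0.057, "rx": 0, "ry": 0, "rz": 0, "jaw": 0},
  {"x": -0.003, "y": 0, "z": 0.057, "rx": 0, "ry": 0, "rz": 0, "jaw": 0},
  {"x": -0.003, "y": 0, "z": 0.057, "rx": 0, "ry": 0, "rz": 0, "jaw": 0},
  {"x": -0.003, "y": 0, "z": 0.057, "rx": 0, "ry": 0, "rz": 0, "jaw": 0.58},
  {"x": -0.003, "y": 0, "z": 0.057, "rx": 0, "ry": 0, "rz": 0, "jaw": 0.64},
  {"x": -0.003, "y": 0, "z": 0.057, "rx": 0, "ry": 0, "rz": 0, "jaw": 0.75},
  {"x": -0.003, "y": 0, "z": 0.057, "rx": 0, "ry": 0, "rz": 0, "jaw": 0.9},
  {"x": -0.003, "y": 0, "z": 0.057, "rx": 0, "ry": 0, "rz": 0, "jaw": 1},
  {"x": -0.003, "y": 0, "z": -0.03, "rx": 0, "ry": 0, "rz": 0, "jaw": 1},
  {"x": -0.003, "y": 0, "z": -0.15, "rx": 0, "ry": 0, "rz": 0, "jaw": 1},
  {"x": -0.003, "y": 0, "z": -0.28, "rx": 0, "ry": 0, "rz": 0, "jaw": 1},
  {"x": -0.003, "y": 0, "z": -0.4, "rx": 0, "ry": 0, "rz": 0, "jaw": 1},
  {"x": -0.08, "y": -0.05, "z": -0.4, "rx": 0, "ry": 0, "rz": 0, "jaw": 1},
  {"x": -0.2, "y": -0.1, "z": -0.4, "rx": 0, "ry": 0, "rz": 0, "jaw": 1},
])

```text
time: 18.2
position: [0.5876, 0.0193, 0.2013]
eef_rot: [[-0.079, 0.997, 0.002], [0.997, 0.079, 0.001], [0.001, 0.002, -1.0]]
ft_force: [0.6, -1.1, -1.1]
gripper_width: 0.0855
finger_force: 0.0
```

Request:
apply_moves([
  {"x": -0.12, "y": -0.07, "z": 0, "rx": 0, "ry": 0, "rz": 0, "jaw": 1},
  {"x": -0.25, "y": -0.15, "z": 0, "rx": 0, "ry": 0, "rz": 0, "jaw": 1},
  {"x": -0.38, "y": -0.23, "z": 0, "rx": 0, "ry": 0, "rz": 0, "jaw": 1},
  {"x": -0.51, "y": -0.31, "z": 0, "rx": 0, "ry": 0, "rz": 0, "jaw": 1},
  {"x": -0.64, "y": -0.39, "z": 0, "rx": 0, "ry": 0, "rz": 0, "jaw": 1},
  {"x": -0.77, "y": -0.47, "z": 0, "rx": 0, "ry": 0, "rz": 0, "jaw": 1},
  {"x": -0.89, "y": -0.55, "z": 0, "rx": 0, "ry": 0, "rz": 0, "jaw": 1},
  {"x": -0.97, "y": -0.6, "z": 0, "rx": 0, "ry": 0, "rz": 0, "jaw": 1},
  {"x": -0.98, "y": -0.6, "z": 0, "rx": 0, "ry": 0, "rz": 0, "jaw": 1},
  {"x": -0.98, "y": -0.6, "z": 0, "rx": 0, "ry": 0, "rz": 0, "jaw": 1},
  {"x": -0.98, "y": -0.6, "z": 0, "rx": 0, "ry": 0, "rz": 0, "jaw": 1},
])

```text
time: 19.3
position: [0.4303, -0.2881, 0.2003]
eef_rot: [[-0.076, 0.997, -0.0], [0.997, 0.076, 0.0], [0.0, -0.0, -1.0]]
ft_force: [0.8, 1.1, 0.4]
gripper_width: 0.0856
finger_force: 0.0
```

```bash
python3 - <<'E'
from h import *
q=capture("side")
print(fitb(3,(.6132,.0797),[q],z0=.012),fitb(4,(.6067,.1644),[q],z0=.012))
go((.4295,-.2895,.2),(.4295,-.2895,.012))
E
```

```text
(array([0.6131452 , 0.08222331]), [np.float64(0.614)]) (array([0.60577125, 0.16372036]), [np.float64(0.314)])
t 19.35 p [ 0.4304 -0.2879  0.2003] w 0.0856 F [-0.7 -0.9  0.1] turn [-0.0001 -0.0001  0.0008]
(0.4295, -0.2895, 0.2) [-0.0052 -0.0034  0.0011]
(0.4295, -0.2895, 0.012) [-0.0054 -0.0033  0.6277]
```

Request:
apply_moves([
  {"x": -0.005, "y": -0.003, "z": 0.08, "rx": 0, "ry": 0, "rz": 0, "jaw": 1},
  {"x": -0.005, "y": -0.003, "z": 0.19, "rx": 0, "ry": 0, "rz": 0, "jaw": 1},
  {"x": -0.005, "y": -0.003, "z": 0.3, "rx": 0, "ry": 0, "rz": 0, "jaw": 1},
  {"x": -0.005, "y": -0.003, "z": 0.4, "rx": 0, "ry": 0, "rz": 0, "jaw": 1},
  {"x": -0.005, "y": -0.003, "z": 0.5, "rx": 0, "ry": 0, "rz": 0, "jaw": 1},
  {"x": -0.005, "y": -0.003, "z": 0.57, "rx": 0, "ry": 0, "rz": 0, "jaw": 1},
  {"x": -0.005, "y": -0.003, "z": 0.61, "rx": 0, "ry": 0, "rz": 0, "jaw": 1},
  {"x": -0.005, "y": -0.003, "z": 0.62, "rx": 0, "ry": 0, "rz": 0, "jaw": 1},
  {"x": -0.005, "y": -0.003, "z": 0.62, "rx": 0, "ry": 0, "rz": 0, "jaw": 0.6},
  {"x": -0.005, "y": -0.003, "z": 0.62, "rx": 0, "ry": 0, "rz": 0, "jaw": 0.45},
  {"x": -0.005, "y": -0.003, "z": 0.62, "rx": 0, "ry": 0, "rz": 0, "jaw": 0.35},
  {"x": -0.005, "y": -0.003, "z": 0.62, "rx": 0, "ry": 0, "rz": 0, "jaw": 0.25},
  {"x": -0.005, "y": -0.003, "z": 0.62, "rx": 0, "ry": 0, "rz": 0, "jaw": 0.1},
  {"x": -0.005, "y": -0.003, "z": 0.62, "rx": 0, "ry": 0, "rz": 0, "jaw": 0},
  {"x": -0.005, "y": -0.003, "z": 0.62, "rx": 0, "ry": 0, "rz": 0, "jaw": 0},
])

```text
time: 20.85
position: [0.4296, -0.2906, 0.0155]
eef_rot: [[-0.075, 0.997, 0.002], [0.997, 0.075, -0.0], [-0.0, 0.002, -1.0]]
ft_force: [-2.4, 2.3, 15.8]
gripper_width: 0.0342
finger_force: 58.2
```

```bash
python3 - <<'E'
from h import *
st=status.state();s=st["position"];print(st["finger_force"])
go((.6258,-.0903,s[2]+.04),(.6258,-.0903,s[2]+.0128))
E
```

```text
58.22330741677433
t 20.85 p [ 0.4296 -0.2906  0.0155] w 0.0342 F [-2.4  2.3 15.8] turn [ 0.0008  0.0001 -0.    ]
(0.6258, -0.0903, np.float64(0.05551880611382022)) [ 0.6168  0.7022 -0.1323]
(0.6258, -0.0903, np.float64(0.02831880611382022)) [ 0.6168  0.7021 -0.0416]
```

Request:
apply_moves([
  {"x": 0, "y": 0, "z": -0.06, "rx": 0, "ry": 0, "rz": 0, "jaw": 0},
  {"x": 0, "y": 0, "z": -0.16, "rx": 0, "ry": 0, "rz": 0, "jaw": 0},
  {"x": 0, "y": 0, "z": -0.28, "rx": 0, "ry": 0, "rz": 0, "jaw": 0},
  {"x": 0.04, "y": 0.03, "z": -0.4, "rx": 0, "ry": 0, "rz": 0, "jaw": 0},
  {"x": 0.12, "y": 0.13, "z": -0.48, "rx": 0, "ry": 0, "rz": 0, "jaw": 0},
  {"x": 0.22, "y": 0.24, "z": -0.5, "rx": 0, "ry": 0, "rz": 0, "jaw": 0},
  {"x": 0.32, "y": 0.35, "z": -0.5, "rx": 0, "ry": 0, "rz": 0, "jaw": 0},
  {"x": 0.42, "y": 0.46, "z": -0.5, "rx": 0, "ry": 0, "rz": 0, "jaw": 0},
  {"x": 0.52, "y": 0.57, "z": -0.5, "rx": 0, "ry": 0, "rz": 0, "jaw": 0},
  {"x": 0.6, "y": 0.67, "z": -0.5, "rx": 0, "ry": 0, "rz": 0, "jaw": 0},
  {"x": 0.615, "y": 0.702, "z": -0.45, "rx": 0, "ry": 0, "rz": 0, "jaw": 0},
  {"x": 0.615, "y": 0.702, "z": -0.35, "rx": 0, "ry": 0, "rz": 0, "jaw": 0},
  {"x": 0.615, "y": 0.702, "z": -0.24, "rx": 0, "ry": 0, "rz": 0, "jaw": 0},
  {"x": 0.615, "y": 0.702, "z": -0.15, "rx": 0, "ry": 0, "rz": 0, "jaw": 0},
  {"x": 0.615, "y": 0.702, "z": -0.1, "rx": 0, "ry": 0, "rz": 0, "jaw": 0},
  {"x": 0.615, "y": 0.702, "z": -0.1, "rx": 0, "ry": 0, "rz": 0, "jaw": 0},
  {"x": 0.615, "y": 0.702, "z": -0.1, "rx": 0, "ry": 0, "rz": 0, "jaw": 0},
])

```text
time: 22.55
position: [0.6257, -0.091, 0.0454]
eef_rot: [[-0.075, 0.997, 0.001], [0.997, 0.075, -0.0], [-0.0, 0.001, -1.0]]
ft_force: [0.8, 0.3, -0.2]
gripper_width: 0.0341
finger_force: 60.3
```

```bash
python3 - <<'E'
from h import *
s=status.state()["position"]; q=capture("side")
print(s,fitb(1,s[:2],[q],z0=s[2]-.0155))
go((.6258,-.0908,.0283))
E
```

```text
[ 0.62570218 -0.09096456  0.04542696] (array([ 0.62665633, -0.08876319]), [np.float64(0.597)])
t 22.6 p [ 0.626  -0.091   0.0459] w 0.0339 F [ 0.2  1.3 -0.1] turn [ 0.0009  0.0001 -0.0001]
(0.6258, -0.0908, 0.0283) [ 0.0007 -0.0008  0.0585]
```

Request:
apply_moves([
  {"x": 0, "y": 0, "z": 0.03, "rx": 0, "ry": 0, "rz": 0, "jaw": 0},
  {"x": 0, "y": 0, "z": 0.05, "rx": 0, "ry": 0, "rz": 0, "jaw": 0},
  {"x": 0, "y": 0, "z": 0.057, "rx": 0, "ry": 0, "rz": 0, "jaw": 0},
  {"x": 0, "y": 0, "z": 0.057, "rx": 0, "ry": 0, "rz": 0, "jaw": 0},
  {"x": 0, "y": 0, "z": 0.057, "rx": 0, "ry": 0, "rz": 0, "jaw": 0},
  {"x": 0, "y": 0, "z": 0.057, "rx": 0, "ry": 0, "rz": 0, "jaw": 0.44},
  {"x": 0, "y": 0, "z": 0.057, "rx": 0, "ry": 0, "rz": 0, "jaw": 0.5},
  {"x": 0, "y": 0, "z": 0.057, "rx": 0, "ry": 0, "rz": 0, "jaw": 0.6},
  {"x": 0, "y": 0, "z": 0.057, "rx": 0, "ry": 0, "rz": 0, "jaw": 0.75},
  {"x": 0, "y": 0, "z": 0.057, "rx": 0, "ry": 0, "rz": 0, "jaw": 0.8},
  {"x": 0, "y": 0, "z": -0.03, "rx": 0, "ry": 0, "rz": 0, "jaw": 0.8},
  {"x": 0, "y": 0, "z": -0.15, "rx": 0, "ry": 0, "rz": 0, "jaw": 0.8},
  {"x": 0, "y": 0, "z": -0.28, "rx": 0, "ry": 0, "rz": 0, "jaw": 0.8},
  {"x": 0, "y": 0, "z": -0.42, "rx": 0, "ry": 0, "rz": 0, "jaw": 0.8},
  {"x": 0, "y": 0, "z": -0.55, "rx": 0, "ry": 0, "rz": 0, "jaw": 0.8},
  {"x": -0.1, "y": 0, "z": -0.6, "rx": 0, "ry": 0, "rz": 0, "jaw": 0.8},
])

```text
time: 24.2
position: [0.6292, -0.1173, 0.2281]
eef_rot: [[-0.08, 0.997, 0.004], [0.997, 0.08, 0.002], [0.002, 0.004, -1.0]]
ft_force: [1.0, -0.6, -0.2]
gripper_width: 0.0681
finger_force: 0.0
```

Request:
apply_moves([
  {"x": -0.13, "y": 0, "z": 0, "rx": 0, "ry": 0, "rz": 0, "jaw": 1},
  {"x": -0.26, "y": 0, "z": 0, "rx": 0, "ry": 0, "rz": 0, "jaw": 1},
  {"x": -0.39, "y": 0, "z": 0, "rx": 0, "ry": 0, "rz": 0, "jaw": 1},
  {"x": -0.52, "y": 0, "z": 0, "rx": 0, "ry": 0, "rz": 0, "jaw": 1},
  {"x": -0.65, "y": 0, "z": 0, "rx": 0, "ry": 0, "rz": 0, "jaw": 1},
  {"x": -0.8, "y": -0.1, "z": 0, "rx": 0, "ry": 0, "rz": 0, "jaw": 1},
  {"x": -0.95, "y": -0.15, "z": 0, "rx": 0, "ry": 0, "rz": 0, "jaw": 1},
  {"x": -1, "y": -0.15, "z": 0, "rx": 0, "ry": 0, "rz": 0, "jaw": 1},
  {"x": -1, "y": -0.15, "z": 0, "rx": 0, "ry": 0, "rz": 0, "jaw": 1},
  {"x": -1, "y": -0.15, "z": 0, "rx": 0, "ry": 0, "rz": 0, "jaw": 1},
])

```text
time: 25.2
position: [0.6052, -0.4229, 0.2241]
eef_rot: [[-0.075, 0.997, -0.0], [0.997, 0.075, 0.0], [0.0, -0.0, -1.0]]
ft_force: [0.8, -0.1, -0.9]
gripper_width: 0.0854
finger_force: 0.0
```

```bash
python3 - <<'E'
from h import *
M={4:(.6067,.1644),3:(.6132,.0797),2:(.6194,-.0054),1:(.6258,-.0903)}
P=[capture("top"),capture("side")]
for k in M: print(k,fitb(k,M[k],P[:1],z0=.012),fitb(k,M[k],P[1:],z0=.012))
rows=[]
for p in P:
    im=p["image"].copy(); u=proj(p,[[.616,.037,.05]])[0].astype(int)
    s=4; u0=u-[100,37] if p is P[0] else u-[100,75]
    h=75 if p is P[0] else 150; s=4 if p is P[0] else 4
    c=cv2.resize(im[u0[1]:u0[1]+h,u0[0]:u0[0]+200],None,fx=s,fy=s,interpolation=cv2.INTER_CUBIC)
    for k,m in M.items():
        D,H=BT[k]
        for hh,rr,col in((.012,D/2,(255,0,255)),(.012+H,D/2-.002,(0,255,0)),(.012,.031,(255,255,0))):
            cv2.polylines(c,[np.int32((proj(p,ring(m,hh,rr))-u0+.5)*s)],1,col,1)
    rows.append(c)
cv2.imwrite("pics/fa.png",rows[0]); cv2.imwrite("pics/fb.png",rows[1])
print(find_in(P[0],"gauge"))
go()
E
```

```text
4 (array([0.6067, 0.1644]), [np.float64(1.0)]) (array([0.60576725, 0.16376267]), [np.float64(0.314)])
3 (array([0.6132, 0.0797]), [np.float64(1.0)]) (array([0.6134843 , 0.08190367]), [np.float64(0.614)])
2 (array([ 0.6194, -0.0054]), [np.float64(1.0)]) (array([ 0.6213078 , -0.00510325]), [np.float64(0.561)])
1 (array([ 0.6258, -0.0903]), [np.float64(1.0)]) (array([ 0.62727712, -0.08785508]), [np.float64(0.272)])
[{'centre': [332.1, 292.6], 'score': 0.85}]
t 25.35 p [ 0.6059 -0.4215  0.2243] w 0.0848 F [1.4 0.5 0.1] turn [ 0.0001 -0.0003  0.001 ]
```

View pics/fa.png

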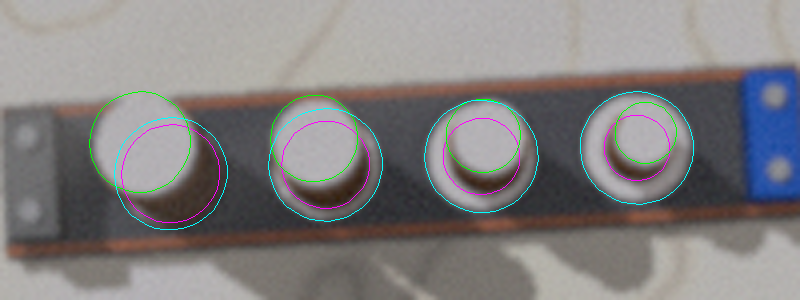

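View pics/fb.png

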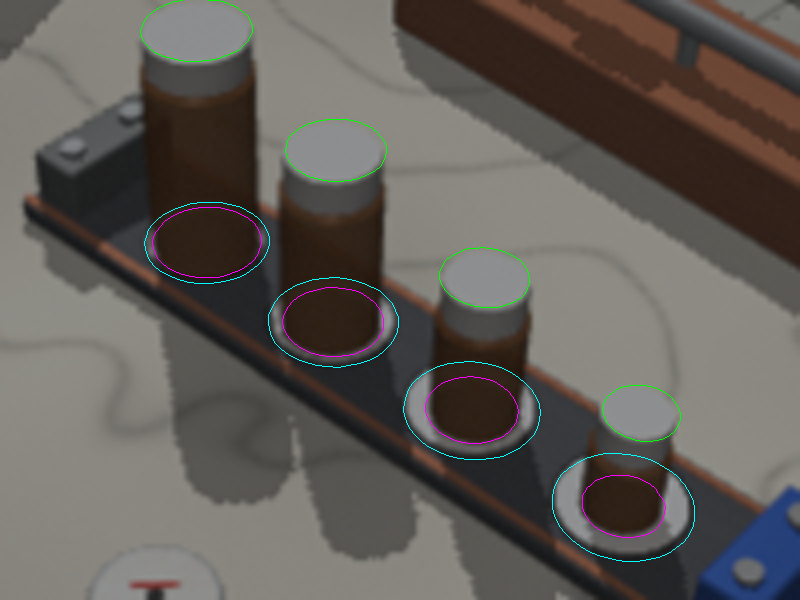

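All four bottles stand upright and match the target outlines to within about 1–2 mm. In the side crop the bases are at about (207,241), (332,321), (472,410) and (623,506), with the smallest next to the blue block. The gauge is still where it was, at (332,293).

```bash
python3 -c "
from plant import workorder
print(workorder.close_job())"
```

```text
the job is handed in; nothing more can be done
None
```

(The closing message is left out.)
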